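# Lock the solder can in its cradle

### The job

Put the solder can away in its cradle: swing the cradle's quarter-turn lever fully open, lay the can down and set it lying in the cradle between the end plates, then swing the lever fully closed over it. Handle the can with control, do not knock it over or let it topple, and leave the other things on the table where they are.

Things in the scene. Friction and masses are not known exactly. Their poses are not given: they have to be found in the camera images.
- solder_can: black cylindrical metal can with a white cap, 98 mm long, 34 mm diameter, 0.1 to 0.2 kg; starts standing upright on the table, cap up, to the right of the cradle. Its y axis is its long axis, cap end at -y; its origin is on its surface at mid-length, 17 mm off the axis (use point can_mid). Either end may lie either way in the cradle.
- can_mid (a point): centre of the solder can, on its axis, 49 mm from either end
- can_cap (a point): middle of the can's cap end face, on its axis
- cradle: fixed metal cradle; origin under the middle of the can's place, on the table, z up. The can lies along its x axis. Base plate 134 mm in x, from y -45 to +120 mm, 10 mm thick. Upright end plates 64 mm high, 44 mm wide, inner faces at x -55 and +55 mm, leave 6 mm at each end of the can. Pivot post at y +85 mm.
- cradle_seat (a point): where the centre of the seated can lies, 40 mm above the table; axes as the cradle's. The can rests in two V saddles, each 10 mm thick, at x -38 and +38 mm, tops 38 mm above the table, reaching 28 mm to either side. Between x -33 and +33 mm there is open room for fingers down to the base plate.
- keeper (a joint): angle of the quarter-turn lever on its upright pivot, hard stops at both ends: 0 closed (keeper bar along cradle -y, over the middle of the can; handle along +y), 1.571 fully open (clockwise seen from above: handle along cradle +x, keeper bar along -x, both beside the can's place). It is stiff (about 1.2 N at the grip) and stays where it is left.
- pivot (a point): on the lever's pivot axis, 98 mm above the table, 85 mm to the cradle's +y side of the seat. The keeper bar is 18 mm wide and reaches 113 mm from the pivot; its pad is 61 mm above the table, 4 mm over a seated can; the top of bar and handle is 73 mm above the table.
- grip (a point): on the axis of the lever's upright round black hand grip, 19 mm diameter, from 73 to 111 mm above the table, 85 mm from the pivot; this point is 98 mm above the table
- tape_roll: bystander, leave alone: roll of masking tape lying flat, 96 mm across, 25 mm high
- lens_cap: bystander, leave alone: black lens cap lying flat, 59 mm across, 10 mm high
- loupe: bystander, leave alone: black eye loupe standing, 36 mm across, 38 mm high
- mug: bystander, leave alone: mug, 81 mm body, 113 mm with its handle, 101 mm high
- multimeter: bystander, leave alone: hand multimeter lying flat, 145 x 72 x 44 mm
- oil_bottle: bystander, leave alone: small dropper bottle, 33 mm across, 102 mm high
- blower: bystander, leave alone: rubber air blower on three legs, 81 mm across, 136 mm high
- pliers: bystander, leave alone: fine pliers with grey grips lying flat, 130 x 50 x 12 mm
Mind the look-alikes: they are no part of the job. What is shaped like the solder_can but red or yellow is not meant.

How it is judged:
By the outcome, as a careful person would: the job done as asked, in the order asked, and still so for the second after the job is handed in, with the robot touching nothing.
It also fails if it takes over 72 s, if anything falls off the work surface, if the arm or the gripper's body presses on something with over 40 N, if the wrist force passes 120 N, or if a joint passes its speed limit or range.

### The arm

A 6-joint arm with a two-finger parallel gripper is mounted at the origin on the work surface; the furniture and walls round the work are solid. World frame = base frame: x ahead of the robot, y to its left, z up, the work surface at z = 0. Lengths are in mm, angles in degrees, forces in N, time in s.
With the tool pointing down it reaches from about 350 to 850 mm from the base axis. Payload 8.1 kg.
Tool frame: the origin (TCP) lies midway between the tips of the shut fingers; the grasp point (between the pads) lies 19 mm behind it (r.pinch_z is the distance from the TCP to the grasp point, in mm); z points along the fingers, y is the line along which they close (so a half turn about z gives the same grasp; the last joint's range is limited). The gripper opens to 85 mm and grips with 20 to 120 N. Pads are 22 mm wide; open, the fingers measure 114 mm over their backs; the gripper's body (76 mm by 85 mm) begins 54 mm behind the grasp point. The pads swing forward as they close: fully open they stand 13 mm farther back than shut.
Start: joints at [63.633, 7.471, 85.268, -0, 87.261, -4.893], TCP at [219.631, 558.361, 231.292] pointing down, gripper open.
Joint ranges: [-169.43, 169.43], [-51.17, 129.36], [1.28, 143.12], [-76.62, 256.62], [0, 156.53], [-152.29, 152.29]. Speed limits (degrees/s): [136.94, 136.94, 159.86, 180, 180, 180].

### API

Orientations are given as [roll, pitch, yaw] about the fixed x, y, z axes, in that order (R = Rz(yaw) Ry(pitch) Rx(roll)).
In Python, from bench import r gives the robot as it stands.
- The arm moves only by the shell command python3 -m jog 'ROWS' [OPENING] [FORCE]. ROWS is JSON, one flat list of numbers, 6 for each row, row after row: the shift along the tool's x, y, z in m, then the turn, a rotation vector about the tool's x, y, z in rad. A call has 1 to 8 rows; each row is the pose to reach, as a shift and turn from the pose commanded when the call began, along the tool's axes at that moment; what a row does not reach only later rows make up. A row lasts 1/8 s, in which the tool goes at most 62.5 mm and 10.7 degrees, less where a joint would pass 70% of its speed; a pose out of reach is approached as far as the arm can. A call with a gripper value outside its range is refused whole. OPENING is the opening, from -1 (shut) to 1 (fully open), set as the call begins (- or left out, the last holds). The fingers move at their own pace and stop on an object; FORCE is the grip in N (left out, the last holds). Time passes only in rows, so rows that repeat a pose let the fingers close. It gives the time, the measured TCP pose, the force, the opening and the grip force at its end, in the units of the state.
- r.sense(): the state, without advancing time (a new reading comes with each control period).
- r.snapshot(name): name is "scene" or "top" or "wrist"; returns a dict with "pixels" (384x512x3 uint8, red, green, blue), "range_z" (384x512 float32, mm along the optical axis (not along the pixel's ray), 0 where there is no reading), "K" (3x3 intrinsics, pixels), "k1" (the pictures are not rectified: a ray, as slopes to the right and down, at radius r is drawn at 1 + k1 r^2 times it, then the intrinsics apply), "rvec" (rotation vector, rad) and "tvec" (3), from world to camera coordinates, as OpenCV has them. Camera axes: x right, y down, z forward; pixel columns grow to the right and rows downward; lengths in mm; the calibration is good to about 2 mm. A picture is of the moment at which its call begins.
- r.hand_in(): hands the job in; it is judged then, once.
Trained networks look in a picture, given as the dict that the camera call returned (one of the last four; its "shot" number tells which), for a name from the list of things; names that differ only in an ending like _2 or _b are one class to them, and where a whole thing is asked for, a point or a joint stands for the part that bears it (a point fixed in the world has none). Each returns a list of dicts, best first, with "score" (0 to 1); they miss things now and then, are a little off and sometimes report something else, mostly with a low value. They report only what shows in the picture. A call takes as long as a camera call. They do not tell look-alikes from the thing itself.
- r.look_for(picture, target): "bbox" ([left, top, right, bottom] in pixels, round what is visible of it).
- r.outline_of(picture, target): "region" (384x512 bool, what is visible of it) and "bbox" ([left, top, right, bottom] in pixels, round what is visible of it).
The state is a dict: "time": time; "joint_pos": joint angles; "qd": joint speeds; "joint_efforts": joint torques, N m; "tool_pos": TCP position; "tcp_rot": TCP orientation; "ft_force": force on the tool from outside, world axes, zero at the start; "wrist_torque": the same for the moment, N m; "finger_gap": finger opening in mm; "grip_force": force on a finger pad.
Only numpy, scipy, OpenCV 4.12 (cv2) and the standard library are available. Lean on these libraries where they do the work, as an engineer would, in place of code of your own. Each camera call takes 0.05 s, during which the arm holds its last target. There are 200 camera calls.

## Working session

There is one attempt and no reset: what is moved stays moved. The work goes in short steps, Python scripts to look and compute and a shell command to move; the robot and the scene stay as the last step left them, time stands still between calls to the robot, and variables do not carry over. Pictures are saved under pics/ and viewed, at most 10 in all, crops included, and the job is handed in when it is done.

```bash
ls; mkdir -p pics; cat > h.py <<'E'
import numpy as np,cv2
from scipy.spatial.transform import Rotation as R
from bench import r
def cloud(s):
    K=np.array(s["K"]);z=s["range_z"];h,w=z.shape
    u,v=np.meshgrid(np.arange(w),np.arange(h))
    xd=(u-K[0,2])/K[0,0];yd=(v-K[1,2])/K[1,1];x,y=xd.copy(),yd.copy()
    for _ in range(20):
        f=1+s["k1"]*(x*x+y*y);x=xd/f;y=yd/f
    P=np.dstack([x*z,y*z,z]);Rm=cv2.Rodrigues(np.array(s["rvec"],float))[0]
    W=(P-np.array(s["tvec"]).reshape(3))@Rm
    W[z<=0]=np.nan
    return W
def proj(s,p):
    Rm=cv2.Rodrigues(np.array(s["rvec"],float))[0];c=Rm@np.array(p,float)+np.array(s["tvec"]).reshape(3)
    x,y=c[:2]/c[2];f=1+s["k1"]*(x*x+y*y);K=np.array(s["K"]);return K[0,0]*x*f+K[0,2],K[1,1]*y*f+K[1,2]
def save(s,n,box=None,k=1):
    p=s["pixels"]
    if box: p=p[box[1]:box[3],box[0]:box[2]]
    cv2.imwrite("pics/"+n,cv2.resize(p[:,:,::-1],None,fx=k,fy=k,interpolation=cv2.INTER_CUBIC))
def tool(p=None,rpy=None):
    "target TCP pos / rpy -> shift and turn in tool axes (m, rad)"
    s=r.sense();T=R.from_euler('xyz',s["tcp_rot"],degrees=True)
    d=T.inv().apply(np.array(p)-s["tool_pos"])/1000 if p is not None else None
    w=(T.inv()*R.from_euler('xyz',rpy,degrees=True)).as_rotvec() if rpy is not None else None
    return np.round(d,4) if d is not None else None, np.round(w,4) if w is not None else None
E
cat > a.py <<'E'
from h import *
ims=[]
for n in ["top","scene"]:
    s=r.snapshot(n);save(s,n+".png",k=1.5);W=cloud(s);np.savez(n,W=W)
    for t in ["solder_can","cradle","keeper"]:
        for o in r.outline_of(s,t)[:5]:
            q=W[o["region"]];q=q[~np.isnan(q[:,0])]
            print(n,t,round(o["score"],2),np.round(o["bbox"]),np.round(np.median(q,0)) if len(q) else None,np.round(np.percentile(q,[2,98],axis=0)).tolist() if len(q) else None)
print(r.sense())
E
python3 a.py
```

```text
pics
top solder_can 0.64 [358. 164. 376. 178.] [ 645. -372.   95.] [[633.0, -394.0, 8.0], [664.0, -362.0, 102.0]]
top solder_can 0.53 [320. 207. 339. 218.] [ 514. -249.   96.] [[499.0, -285.0, -2.0], [536.0, -236.0, 102.0]]
top solder_can 0.52 [338. 178. 357. 192.] [ 596. -306.   95.] [[582.0, -333.0, -1.0], [615.0, -295.0, 101.0]]
top solder_can 0.46 [313. 162. 330. 176.] [ 655. -231.   96.] [[643.0, -249.0, 5.0], [674.0, -220.0, 103.0]]
top cradle 0.95 [213. 200. 282. 244.] [498. -18.  12.] [[433.0, -98.0, 6.0], [557.0, 99.0, 82.0]]
top cradle 0.59 [138. 219. 167. 239.] [468. 320.  10.] [[453.0, 278.0, -2.0], [504.0, 368.0, 14.0]]
top keeper 0.6 [206. 212. 277. 231.] [495.  19.  74.] [[462.0, -74.0, 2.0], [530.0, 117.0, 113.0]]
top keeper 0.36 [324. 209. 336. 218.] [ 515. -244.   97.] [[500.0, -264.0, 13.0], [527.0, -236.0, 103.0]]
scene solder_can 0.88 [287. 224. 297. 253.] [ 500. -257.   57.] [[494.0, -267.0, 9.0], [516.0, -240.0, 100.0]]
scene solder_can 0.81 [343. 218. 358. 248.] [ 635. -385.   63.] [[629.0, -396.0, 9.0], [655.0, -366.0, 100.0]]
scene solder_can 0.64 [317. 220.
[... 384 characters left out ...]
0, 108.0]]
{'time': 0.4, 'joint_pos': array([ 6.36341177e+01,  7.47912216e+00,  8.52764222e+01, -1.39280128e-03,
        8.72629519e+01, -4.89446866e+00]), 'qd': array([ 0.03603222, -0.12694519,  0.03694269, -0.0926415 , -0.00668387,
       -0.08732694]), 'joint_efforts': array([-4.63040997e-04, -5.68506360e+01, -5.00109994e+01, -1.90594683e-04,
        5.29147321e-03, -7.40605230e-06]), 'tool_pos': array([219.58457718, 558.28139048, 231.1264883 ]), 'tcp_rot': array([-1.79981453e+02, -1.91995482e-04,  1.58528653e+02]), 'ft_force': array([-0.19733406,  0.39791489,  0.40267422]), 'wrist_torque': array([-0.01462942, -0.00525801,  0.05089121]), 'grip_force': 0.0, 'finger_gap': 85.64796718716651}
```

View pics/top.png

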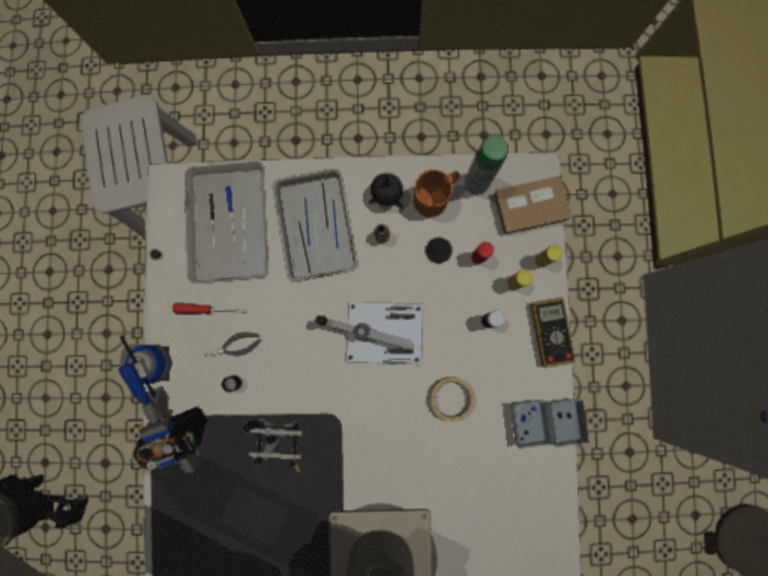

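View pics/scene.png

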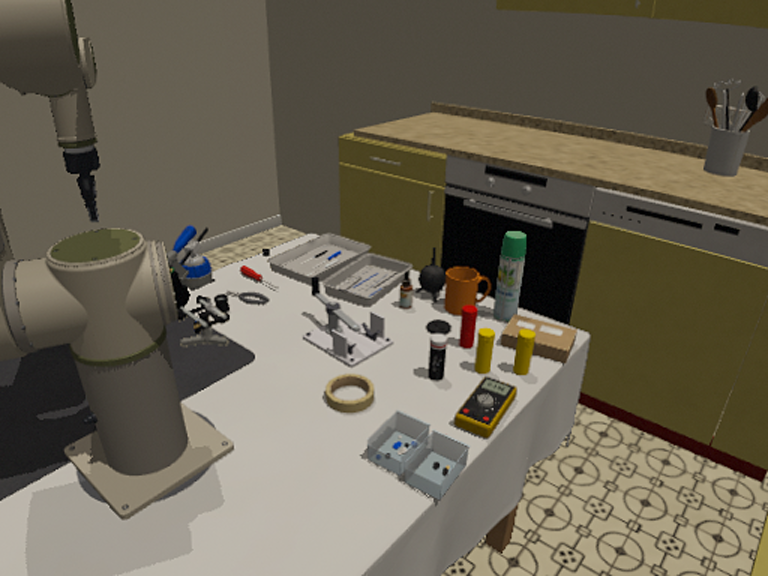

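The can candidates in the top view (512-px scale) are the white-capped black can at (329,212), a red one at (322,168) and yellow ones at (347,185) and (367,171). I choose (329,212), which is black with a white cap. The oil bottle at (254,156) and the loupe at (155,255) are not it. The cradle is at about (256,222), with the lever handle pointing left. The tape roll at (301,266) is near the approach path.

```bash
cat > b.py <<'E'
from h import *
print([d for d in dir(r) if d[0]!='_'], r.pinch_z)
Wt=np.load("top.npz")["W"];Ws=np.load("scene.npz")["W"]
for n,W in (("top",Wt),("scene",Ws)):
    q=W.reshape(-1,3);q=q[~np.isnan(q[:,0])]
    b=lambda x0,x1,y0,y1,z0,z1:q[(q[:,0]>x0)&(q[:,0]<x1)&(q[:,1]>y0)&(q[:,1]<y1)&(q[:,2]>z0)&(q[:,2]<z1)]
    base=b(400,590,-130,130,6,16)
    rc=cv2.minAreaRect(base[:,:2].astype(np.float32));print(n,"base",rc)
    lev=b(400,590,-110,150,66,125);
    print("lev",np.round(lev[:: max(1,len(lev)//25)]).tolist())
    hi=b(400,590,40,150,90,125);print("grip",len(hi),hi.mean(0),hi.min(0),hi.max(0))
    c=b(480,560,-290,-215,40,110);print("can",c.mean(0),c.min(0),c.max(0))
    t=b(330,480,-260,-80,18,30);print("tape",t.min(0),t.max(0))
s=r.snapshot("scene");save(s,"crop.png",(260,190,370,270),6)
E
python3 b.py
python3 -c "
from h import *
print(tool([470,0,380],[180,0,180]))"
```

```text
['PlanningError', 'hand_in', 'look_for', 'outline_of', 'pinch_z', 'sense', 'snapshot'] 18.700000000000003
top base ((488.7145690917969, -6.886466979980469), (155.32843017578125, 222.4268341064453), 0.3676552474498749)
lev [[551.0, -42.0, 66.0], [524.0, 114.0, 110.0], [522.0, 97.0, 73.0], [519.0, 85.0, 75.0], [515.0, 82.0, 75.0], [512.0, 88.0, 74.0], [511.0, 25.0, 77.0], [508.0, 47.0, 71.0], [506.0, 63.0, 68.0], [504.0, 13.0, 76.0], [501.0, 19.0, 76.0], [498.0, 19.0, 75.0], [495.0, 19.0, 78.0], [492.0, 25.0, 81.0], [491.0, -24.0, 71.0], [488.0, -6.0, 73.0], [486.0, 19.0, 78.0], [485.0, -30.0, 72.0], [482.0, -5.0, 74.0], [481.0, -55.0, 73.0], [478.0, -49.0, 74.0], [475.0, -43.0, 76.0], [472.0, -43.0, 73.0], [469.0, -46.0, 73.0], [465.0, -61.0, 75.0], [434.0, -63.0, 66.0]]
grip 33 [521.92392027 107.26465483 110.18141638] [514.40562469  98.73407241  93.1073585 ] [529.85055812 117.0748045  114.53089226]
can [ 514.68076488 -248.93219711   90.26643041] [ 499.24928908 -268.1329735    40.47448944] [ 530.70864701 -235.15659956  103.2013322 ]
tape [ 331.24978267 -211.38249098   18.25838946] [43
[... 482 characters left out ...]
[487.0, 13.0, 76.0], [487.0, 8.0, 74.0], [481.0, 2.0, 75.0], [484.0, -10.0, 74.0], [483.0, -15.0, 73.0], [486.0, -26.0, 72.0], [473.0, -24.0, 69.0], [469.0, -42.0, 74.0], [471.0, -53.0, 74.0], [472.0, -65.0, 74.0], [463.0, -56.0, 67.0], [457.0, -75.0, 74.0]]
grip 37 [517.38523851 105.03557796 103.1385052 ] [508.56856044  96.18034255  91.43485326] [530.21213383 117.16977959 113.60797397]
can [ 504.3251097  -256.43442561   75.42542362] [ 492.4413773  -268.0637674    40.12299698] [ 527.55946792 -237.05531096  101.34100854]
tape [ 330.20364243 -212.84425625   18.17795606] [ 393.88783945 -115.26704698   28.3048545 ]
(array([-0.4374, -0.4279, -0.1487]), array([-1.000e-04, -1.000e-04, -3.748e-01]))
```

View pics/crop.png

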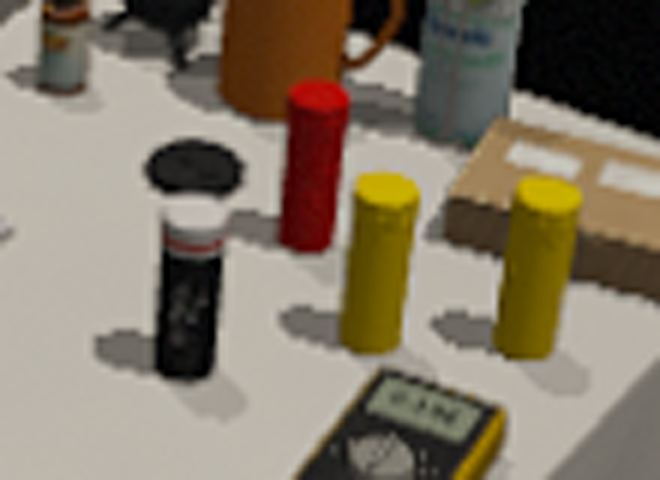

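The crop confirms it: the black can with a white cap and red ring (crop (190,290), scene px ≈(292,238)) stands apart from the red and yellow look-alikes. The lever is partly open, at about 0.3 rad. Next I move above the cradle for a wrist view.

```bash
python3 -m jog '[0,0,-0.06,0,0,0, 0,0,-0.12,0,0,0, -0.43,-0.41,-0.12,0,0,-0.375, -0.43,-0.41,-0.12,0,0,-0.375, -0.43,-0.41,-0.12,0,0,-0.375, -0.43,-0.41,-0.12,0,0,-0.375, -0.43,-0.41,-0.12,0,0,-0.375, -0.43,-0.41,-0.12,0,0,-0.375]'
python3 -c "
from h import *
print(tool([440,20,350],[180,0,180]))"
```

```text
time: 1.45
tool_pos: [376.9, 218.8, 351.6]
tcp_rot: [180.0, 0.1, -180.0]
ft_force: [2.0, 0.3, 0.0]
finger_gap: 85.3
grip_force: 0.0
(array([-0.063 , -0.1988,  0.0016]), array([0.0004, 0.001 , 0.0006]))
```

```bash
python3 -m jog '[-0.063,-0.2,0,0,0,0, -0.063,-0.2,0,0,0,0, -0.063,-0.2,0,0,0,0, -0.063,-0.2,0,0,0,0, -0.063,-0.2,0,0,0,0, -0.063,-0.2,0,0,0,0]'
cat > c.py <<'E'
from h import *
s=r.snapshot("wrist");save(s,"wrist1.png",k=1.4);W=cloud(s);np.savez("wrist",W=W)
q=W.reshape(-1,3);q=q[~np.isnan(q[:,0])]
print("view",q[:,:2].min(0),q[:,:2].max(0))
b=lambda x0,x1,y0,y1,z0,z1:q[(q[:,0]>x0)&(q[:,0]<x1)&(q[:,1]>y0)&(q[:,1]<y1)&(q[:,2]>z0)&(q[:,2]<z1)]
base=b(400,590,-130,130,6,14);print("base",len(base),cv2.minAreaRect(base[:,:2].astype(np.float32)))
for nm,z0,z1,y0,y1 in (("plates",60,67,-110,-10),("lev",70,77,-110,80),("grip",106,116,60,150),("saddle",32,40,-110,-10)):
    p=b(400,590,y0,y1,z0,z1)
    if len(p): print(nm,len(p),p.mean(0),p.min(0),p.max(0),cv2.minAreaRect(p[:,:2].astype(np.float32)))
hub=b(460,520,-10,60,80,104);print("hub",len(hub),hub.mean(0),hub.min(0),hub.max(0))
E
python3 c.py
```

```text
time: 2.2
tool_pos: [439.3, 21.3, 351.4]
tcp_rot: [180.0, 0.0, -180.0]
ft_force: [-0.4, 0.6, 0.4]
finger_gap: 85.4
grip_force: 0.0
view [  201.11416078 -1268.01710613] [1570.18852242 1428.85911986]
base 4324 ((491.484619140625, -20.359512329101562), (163.8118896484375, 134.05538940429688), 86.18828582763672)
plates 213 [485.75496385 -58.15259147  63.58360767] [428.07884569 -83.0008705   60.08586232] [549.96696994 -33.33035228  66.15920247] ((489.07965087890625, -58.28672790527344), (42.65681838989258, 121.91217803955078), 86.36106872558594)
lev 1018 [483.8386473   -6.25624074  73.39387809] [456.56215197 -80.48514118  70.02400373] [517.74222043  79.92494619  76.99699043] ((488.3734130859375, -0.10013580322265625), (168.8803253173828, 32.72297286987305), 77.72188568115234)
grip 120 [518.28454076 107.15804527 110.61787454] [510.01514997  98.94286225 106.46050063] [528.34810925 115.74123146 112.50371046] ((518.5607299804688, 107.5528564453125), (17.801591873168945, 16.94399642944336), 65.82591247558594)
saddle 210 [493.31303369 -58.65952864  36.17542081] [427.27784562 -87.22135872  32.05851346] [546.46377206 -28.81545388  39.97260959] ((486.5695495605469, -58.201820373535156), (53.987064361572266, 117.12293243408203), 86.15670013427734)
hub 61 [494.12920263  26.35454259  82.25550791] [487.83835648  19.88721618  80.08735986] [501.47955002  32.45298868  83.99526316]
```

View pics/wrist1.png

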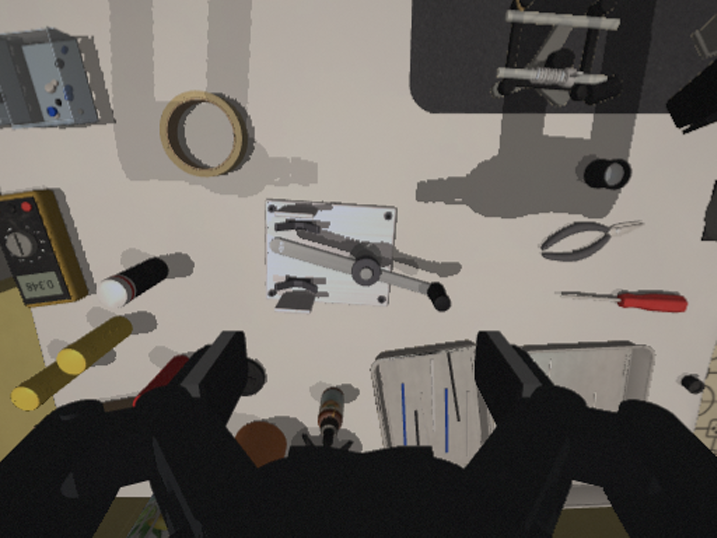

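The wrist view shows the cradle at (330,255), lever bar to the left, grip at (438,297) and the can at (135,280). From it: seat ≈ (489,-58), cradle yaw ≈ -3.8°, pivot ≈ (494.4,26.6), grip ≈ (518.4,107.2), keeper ≈ 13° open. I go to the grip.

```bash
python3 -m jog '[-0.04,0.043,0.02,0,0,0, -0.079,0.086,0.05,0,0,0, -0.079,0.086,0.11,0,0,0, -0.079,0.086,0.17,0,0,0, -0.079,0.086,0.22,0,0,0, -0.079,0.086,0.25,0,0,0, -0.079,0.086,0.27,0,0,0, -0.079,0.086,0.27,0,0,0]'
python3 -c "
from h import *
print(tool([518.4,107.2,80],[180,0,180]))"
```

```text
time: 3.25
tool_pos: [516.5, 107.8, 79.5]
tcp_rot: [-180.0, -0.2, -179.9]
ft_force: [0.0, -0.1, -0.4]
finger_gap: 85.3
grip_force: 0.0
(array([-0.0019, -0.0006, -0.0005]), array([-0.0003, -0.0038,  0.0022]))
```

```bash
python3 -m jog '[0,0,0,0,0,0, 0,0,0,0,0,0, 0,0,0,0,0,0, 0,0,0,0,0,0, 0,0,0,0,0,0]' -1 20
python3 - <<'E'
from h import *
s=r.sense();print(s["tool_pos"],s["tcp_rot"],s["finger_gap"],s["ft_force"],s["grip_force"])
p=s["tool_pos"][:2];piv=np.array([494.4,26.6]);v=p-piv;print(np.hypot(*v))
T=R.from_euler('xyz',s["tcp_rot"],degrees=True)
a0=np.degrees(np.arctan2(v[0],v[1]))
for a in [8,16,24,32,40,48,56,64,72,77,79]:
    th=np.radians(a0+a);d=piv+84.7*np.array([np.sin(th),np.cos(th)])-p
    print(a,np.round(T.inv().apply([*d,0])/1000,4),round(np.radians(a),3))
E
```

```text
time: 3.88
tool_pos: [519.5, 108.2, 82.4]
tcp_rot: [179.8, 0.1, -180.0]
ft_force: [1.7, 9.0, 0.3]
finger_gap: 17.8
grip_force: 24.1
[519.45236975 108.22286335  82.36447028] [ 1.79834823e+02  1.41667705e-01 -1.79990374e+02] 17.846712708788722 [1.68692127 9.02513526 0.28652979] 24.083767484298733
85.38098764336178
8 [-0.0108 -0.0049  0.    ] 0.14
16 [-0.0212 -0.0106  0.    ] 0.279
24 [-0.0306 -0.0178  0.    ] 0.419
32 [-0.0389 -0.0261  0.    ] 0.559
40 [-0.046  -0.0356  0.    ] 0.698
48 [-0.0517 -0.0459 -0.    ] 0.838
56 [-0.056 -0.057 -0.   ] 0.977
64 [-0.0586 -0.0685 -0.0001] 1.117
72 [-0.0596 -0.0802 -0.0001] 1.257
77 [-0.0594 -0.0876 -0.0001] 1.344
79 [-0.0592 -0.0906 -0.0001] 1.379
```

```bash
python3 -m jog '[-0.011,-0.005,0,0,0,0.14, -0.021,-0.011,0,0,0,0.28, -0.031,-0.018,0,0,0,0.42, -0.039,-0.026,0,0,0,0.56, -0.046,-0.036,0,0,0,0.7, -0.052,-0.046,0,0,0,0.84, -0.056,-0.057,0,0,0,0.98, -0.0585,-0.0685,0,0,0,1.117]'
python3 - <<'E'
from h import *
piv=np.array([494.4,26.6])
for k in (90,91.5):
    th=np.radians(k+3.8);t=piv+84.7*np.array([np.sin(th),np.cos(th)])
    print(k,tool([*t,82],[180,0,180-(k-12.8)]))
print(r.sense()["ft_force"])
E
```

```text
time: 4.88
tool_pos: [579.5, 39.0, 82.5]
tcp_rot: [179.7, 0.0, 115.7]
ft_force: [7.7, 5.0, -2.8]
finger_gap: 18.2
grip_force: 24.0
90 (array([-0.0159, -0.0084,  0.0005]), array([ 0.0058, -0.    ,  0.226 ]))
91.5 (array([-0.0179, -0.0095,  0.0004]), array([ 5.800e-03, -1.000e-04,  2.522e-01]))
[ 7.72023966  4.95737226 -2.84223356]
```

```bash
python3 -m jog '[-0.008,-0.004,0,0,0,0.12, -0.016,-0.0085,0,0,0,0.226, -0.019,-0.010,0,0,0,0.25, -0.019,-0.010,0,0,0,0.25]'
```

```text
time: 5.38
tool_pos: [580.3, 21.7, 82.7]
tcp_rot: [179.4, -0.3, 101.7]
ft_force: [18.7, 25.0, -9.2]
finger_gap: 17.9
grip_force: 24.3
```

```bash
python3 -m jog '[0,0,0,0,0,0, 0,0,0,0,0,0, 0,0,0,0,0,0, 0,0,-0.05,0,0,0, 0,0,-0.11,0,0,0, 0,0,-0.17,0,0,0]' 1
python3 - <<'E'
from h import *
s=r.snapshot("wrist");W=cloud(s);q=W.reshape(-1,3);q=q[~np.isnan(q[:,0])]
Rm=cv2.Rodrigues(np.array(s["rvec"],float))[0];cam=-Rm.T@np.array(s["tvec"]).reshape(3)
st=r.sense();T=R.from_euler('xyz',st["tcp_rot"],degrees=True)
print("cam in tool",T.inv().apply(cam-st["tool_pos"]), st["joint_pos"],st["tool_pos"])
g=q[(q[:,2]>104)&(q[:,2]<114)&(abs(q[:,0]-570)<60)&(abs(q[:,1]-30)<90)]
if len(g):
    c=(g.min(0)+g.max(0))/2;print("grip",c,len(g),"keeper",np.degrees(np.arctan2(c[0]-494.4,c[1]-26.6))-3.8)
for n in("top","scene","wrist"):
    W=np.load(n+".npz")["W"].reshape(-1,3);c=W[(W[:,2]>94)&(W[:,2]<104)&(abs(W[:,0]-515)<35)&(abs(W[:,1]+250)<35)]
    if len(c): print(n,len(c),cv2.minEnclosingCircle(c[:,:2].astype(np.float32)),c.mean(0))
print(tool([470,-228,230],[180,-20,-26]))
E
```

```text
time: 6.12
tool_pos: [575.8, 16.3, 252.9]
tcp_rot: [-180.0, -0.0, 101.7]
ft_force: [1.2, -0.4, 0.6]
finger_gap: 85.3
grip_force: 0.0
cam in tool [  71.07506813   -2.58926024 -132.62026331] [-3.47051258e+00  2.95457214e+00  8.67273452e+01 -1.20978749e-02
  8.96066748e+01 -1.51233057e+01] [579.32381198  16.08319673 263.41067205]
grip [579.69007745  21.84438725 108.60032083] 243 keeper 89.39139927943076
top 96 ((515.6762084960938, -252.53378295898438), 17.17406463623047) [ 515.40132725 -252.32168797   98.13019813]
scene 58 ((511.05291748046875, -252.08175659179688), 16.508590698242188) [ 510.0383404  -253.3843726    97.76996905]
wrist 389 ((512.98193359375, -252.4939422607422), 17.53384780883789) [ 512.06197912 -250.70458735   97.96261863]
(array([-0.2169, -0.1568,  0.0323]), array([-0.3777,  0.1794,  2.2018]))
```

```bash
python3 -m jog '[-0.05,-0.04,0,0,0,0.18, -0.1,-0.08,0,0,0,0.36, -0.16,-0.12,0,0,0,0.54, -0.21,-0.155,0,0,0,0.72, -0.21,-0.155,0,0,0,0.9, -0.21,-0.155,0,0,0,1.08, -0.21,-0.155,0,0,0,1.26, -0.21,-0.155,0,0,0,1.44]'
python3 -c "
from h import *
print(r.sense()['joint_pos'],tool([490,-241,190],[180,0,-26]),tool([490,-241,190],[180,-70,-26]))"
```

```text
time: 7.18
tool_pos: [466.7, -220.8, 251.0]
tcp_rot: [-180.0, 0.0, 18.8]
ft_force: [-0.8, -0.2, 0.0]
finger_gap: 85.5
grip_force: 0.0
[-3.10032168e+01 -6.01333166e+00  9.68153151e+01 -9.81831632e-03
  8.92152172e+01  4.02107685e+01] (array([0.0156, 0.0267, 0.061 ]), array([0.000e+00, 4.000e-04, 7.817e-01])) (array([0.0156, 0.0267, 0.061 ]), array([-0.4762,  1.1561,  0.6801]))
```

```bash
python3 -m jog '[0,0,0,0,0,0.18, 0,0,0,0,0,0.36, 0,0,0,0,0,0.54, 0,0,0,0,0,0.72, 0,0,0,0,0,0.78, 0,0,0,0,0,0.78]'
python3 -c "
from h import *
s=r.sense();print(s['joint_pos'],s['tool_pos'],s['tcp_rot'],tool([480,-236,150],[180,-70,-26]))"
```

```text
time: 7.92
tool_pos: [466.8, -220.6, 251.1]
tcp_rot: [180.0, 0.0, -25.5]
ft_force: [0.9, -0.5, 0.1]
finger_gap: 85.4
grip_force: 0.0
[-3.09760611e+01 -6.01280618e+00  9.68064897e+01 -6.88413579e-03
  8.92189819e+01  8.45316764e+01] [ 466.80882747 -220.55612716  251.10965249] [ 1.79994355e+02  1.32638018e-02 -2.55076435e+01] (array([0.0186, 0.0082, 0.1011]), array([-0.0052,  1.222 ,  0.0076]))
```

```bash
python3 -m jog '[0.018,0.008,0.06,0,0.18,0, 0.018,0.008,0.06,0,0.36,0, 0.018,0.008,0.06,0,0.54,0, 0.018,0.008,0.06,0,0.72,0, 0.018,0.008,0.06,0,0.9,0, 0.018,0.008,0.06,0,1.08,0, 0.018,0.008,0.06,0,1.22,0, 0.018,0.008,0.06,0,1.22,0]'
python3 -c "
from h import *
can=np.array([513.5,-252.3,56]);s=r.sense();print(s['joint_pos'],s['tool_pos'],s['tcp_rot'])
zd=R.from_euler('xyz',[180,-70,-26],degrees=True).apply([0,0,1])
print(tool(can+zd*(18.7-45),[180,-70,-26]),tool(can+zd*18.7))"
```

```text
time: 8.93
tool_pos: [537.5, -265.4, 316.1]
tcp_rot: [179.8, -65.2, -25.3]
ft_force: [0.3, 0.4, -0.1]
finger_gap: 85.4
grip_force: 0.0
[-38.2523942  -51.13459581 143.07659519  27.21493854  26.01135419
  59.66088447] [ 537.5268572  -265.42053877  316.08898934] [179.79718188 -65.15061034 -25.2596491 ]
(array([-0.2497, -0.0021,  0.0583]), array([-0.0084,  0.0846,  0.0051])) (array([-0.2459, -0.0018,  0.1031]), None)
```

```bash
cat > kin.py <<'E'
from h import *
from scipy.optimize import least_squares
D=[([63.6341,7.4791,85.2764,0,87.263,-4.8945],[219.585,558.281,231.126],[-179.98,0,158.53]),
([-3.4705,2.9546,86.7273,-.0121,89.6067,-15.1233],[579.324,16.083,263.411],[180,0,101.7]),
([-30.976,-6.0128,96.8065,-.0069,89.219,84.5317],[466.809,-220.556,251.110],[179.994,.013,-25.508]),
([-38.2524,-51.1346,143.0766,27.2149,26.0114,59.6609],[537.527,-265.42,316.089],[179.797,-65.15,-25.26])]
e=lambda a,v:R.from_euler(a,v,degrees=True)
def fk(q,P,s4=1,s6=1):
    a1,lat,h,L1,c,L2,L3=P
    A=e('z',q[0]);B=A*e('y',q[1]);C=B*e('y',q[2]);E=C*e('z',s4*q[3])*e('y',q[4])
    p=A.apply([a1,0,h])+B.apply([0,0,L1])+C.apply([c,0,L2])+E.apply([0,lat,L3])
    return p,E*e('z',s6*q[5]+90)
LIM=np.array([[-169.43,169.43],[-51.17,129.36],[1.28,143.12],[-76.62,256.62],[0,156.53],[-152.29,152.29]])
def best():
    out=[]
    for s4 in(1,-1):
        f=lambda P:np.concatenate([fk(q,P,s4)[0]-t for q,t,_ in D])
        o=least_squares(f,[50,50,350,400,0,400,250]);rot=[np.degrees((fk(q,o.x,s4)[1].inv()*e('xyz',w)).magnitude()) for q,_,w in D]
        out.append((o.cost,s4,o.x,rot))
    return out
if __name__=="__main__":
    for o in best(): print(o[0],o[1],np.round(o[2],1),np.round(o[3],1))
E
python3 kin.py
```

```text
150.74780303062767 1 [-111.2   52.2  234.1  357.4  -11.9  665.4  344.2] [0.  0.7 0.  0. ]
6976.874657441995 -1 [ 474.7   68.8  -66.5   70.4 -368.4   74.8  105.6] [ 0.   0.7  0.  54.4]
```

```bash
python3 -c "
from h import *
s=r.sense();print(s['joint_pos'].tolist(),s['tool_pos'].tolist(),s['tcp_rot'].tolist())
print(tool([513,-240,240],[180,-50,-60]))"
```

```text
[-38.25239419658298, -51.13459581285316, 143.07659518778422, 27.214938537275884, 26.011354190041594, 59.6608844710631] [537.5268572040715, -265.4205387744088, 316.0889893448521] [179.79718188270908, -65.15061034291604, -25.259649097774492]
(array([-0.0829, -0.0125,  0.002 ]), array([-0.5098, -0.2568,  0.3255]))
```

```bash
python3 -m jog '[-0.02,0,0,-0.13,-0.06,0.08, -0.04,-0.005,0,-0.26,-0.13,0.16, -0.06,-0.01,0,-0.39,-0.19,0.24, -0.083,-0.0125,0.002,-0.51,-0.257,0.325, -0.083,-0.0125,0.002,-0.51,-0.257,0.325, -0.083,-0.0125,0.002,-0.51,-0.257,0.325]'
python3 -c "
from h import *
s=r.sense();print(np.round(s['joint_pos'],4).tolist(),np.round(s['tool_pos'],3).tolist(),np.round(s['tcp_rot'],3).tolist())
print(tool([513,-190,240],[180,-70,-75]))"
```

```text
time: 9.68
tool_pos: [504.4, -248.8, 244.5]
tcp_rot: [-180.0, -49.2, -55.0]
ft_force: [0.1, 0.7, -1.3]
finger_gap: 85.3
grip_force: 0.0
[-12.2329, -31.6315, 130.8644, -42.7685, 49.1784, 152.3148] [504.378, -248.776, 244.479] [-179.954, -49.215, -55.032]
(array([-0.0316, -0.0408, -0.0298]), array([-0.303 ,  0.3591,  0.1771]))
```

```bash
python3 - <<'E'
import re
s=open('kin.py').read()
s=s.replace("[179.797,-65.15,-25.26])]","[179.797,-65.15,-25.26]),\n([-12.2329,-31.6315,130.8644,-42.7685,49.1784,152.3148],[504.378,-248.776,244.479],[-179.954,-49.215,-55.032])]")
s=s.replace("a1,lat,h,L1,c,L2,L3=P","a1,lat,h,L1,c,L2,L3,lb=P").replace("[a1,0,h]","[a1,lb,h]").replace("[50,50,350,400,0,400,250]","[50,0,350,400,0,400,250,50]")
open('kin.py','w').write(s)
E
python3 kin.py; python3 -c "
from kin import *
o=best()[0]
for q,t,_ in D: print(fk(q,o[2])[0]-t)"
```

```text
3.347525167844991e-05 1 [ -0.   -0.  318.1 369.1  61.6 553.4 364.8  51.2] [0.  0.7 0.  0.  0. ]
11739.230758697693 -1 [1228.8 -107.6  419.  -322.8  131.2 -654.1 -286.1  145.7] [ 0.   0.7  0.  54.4 85.5]
[-0.00637102  0.0031265   0.00099278]
[-0.00029615 -0.00181601  0.00039615]
[-0.0012952  -0.00141502 -0.0001179 ]
[-0.00080074 -0.00215873 -0.00127325]
[-3.62484802e-04 -1.14451531e-03  2.21562033e-06]
```

```bash
cat > scan.py <<'E'
from kin import *
P=best()[0][2]
def ik(p,Rt,n=14,seed=0):
    rng=np.random.default_rng(seed);sol=None
    lo,hi=LIM[:,0]+1,LIM[:,1]-1
    for i in range(n):
        q0=rng.uniform(lo,hi);q0[0]=np.clip(np.degrees(np.arctan2(p[1],p[0]))+rng.uniform(-30,30),lo[0],hi[0])
        q0[3]=rng.uniform(-76,80)
        f=lambda q:np.concatenate([(fk(q,P)[0]-p)/10,(fk(q,P)[1].inv()*Rt).as_rotvec()*20])
        o=least_squares(f,q0,bounds=(lo,hi),max_nfev=60)
        if o.cost<1e-3: return o.x
    return None
if __name__=="__main__":
    can=np.array([513.5,-252.3,56])
    for el in(20,30):
      for flip in(0,180):
        for phi in range(-120,121,20):
            Rt=e('xyz',[180,-(90-el),phi])*e('z',flip)
            zd=Rt.apply([0,0,1]);q=ik(can+18.7*zd,Rt,8)
            if q is not None: print(el,flip,phi,np.round(q).tolist(),"wrist",np.round(can-zd*346))
    for el in (0,20,30):
      for psi in(-3.8,176.2):
       for flip in (0,180):
        Rt=e('xyz',[180,el,psi])*e('z',flip);zd=Rt.apply([0,0,1])
        q=ik(np.array([489,-58,44])+18.7*zd,Rt)
        print("place",el,flip,psi,None if q is None else np.round(q).tolist())
E
python3 scan.py
```

```text
20 0 -120 [-2.0, 48.0, 79.0, -57.0, 98.0, -135.0] wrist [676.  29. 174.]
20 0 -100 [2.0, 38.0, 98.0, -68.0, 84.0, -134.0] wrist [570.  68. 174.]
20 0 -60 [-4.0, 16.0, 131.0, 252.0, 55.0, -123.0] wrist [351.  29. 174.]
20 0 0 [-63.0, 12.0, 137.0, 103.0, 59.0, -57.0] wrist [ 188. -252.  174.]
20 0 20 [-67.0, 23.0, 122.0, 80.0, 72.0, -52.0] wrist [ 208. -364.  174.]
20 0 40 [-66.0, 33.0, 104.0, 65.0, 85.0, -50.0] wrist [ 264. -461.  174.]
20 0 60 [-61.0, 44.0, 86.0, 54.0, 98.0, -49.0] wrist [ 351. -534.  174.]
20 0 80 [-55.0, 55.0, 68.0, 45.0, 112.0, -51.0] wrist [ 457. -572.  174.]
20 0 100 [-49.0, 65.0, 51.0, 36.0, 125.0, -55.0] wrist [ 570. -572.  174.]
20 0 120 [-42.0, 75.0, 34.0, 26.0, 137.0, -64.0] wrist [ 676. -534.  174.]
20 180 -120 [-2.0, 48.0, 79.0, -57.0, 98.0, 45.0] wrist [676.  29. 174.]
20 180 -100 [2.0, 38.0, 98.0, -68.0, 84.0, 46.0] wrist [570.  68. 174.]
20 180 -60 [-4.0, 16.0, 131.0, 252.0, 55.0, 57.0] wrist [351.  29. 174.]
20 180 0 [-63.0, 12.0, 137.0, 103.0, 59.0, 123.0] wrist [ 188. -252.  174.]
20 180 20 [-67.0, 23.0, 122.0, 80.0, 72.0, 128.0] wrist [ 208. -364. 
[... 1850 characters left out ...]
wrist [ 663. -512.  229.]
place 0 0 -3.8 [-13.0, 3.0, 113.0, -0.0, 64.0, 81.0]
place 0 180 -3.8 [-13.0, 3.0, 113.0, -0.0, 64.0, -99.0]
place 0 0 176.2 [-13.0, 3.0, 113.0, 0.0, 64.0, -99.0]
place 0 180 176.2 [-13.0, 3.0, 113.0, -0.0, 64.0, 81.0]
place 20 0 -3.8 [-11.0, 21.0, 94.0, -2.0, 85.0, 83.0]
place 20 180 -3.8 [-11.0, 21.0, 94.0, -2.0, 85.0, -97.0]
place 20 0 176.2 [-16.0, -15.0, 132.0, 6.0, 44.0, -105.0]
place 20 180 176.2 [-16.0, -15.0, 132.0, 6.0, 44.0, 75.0]
place 30 0 -3.8 [-10.0, 31.0, 84.0, -3.0, 95.0, 84.0]
place 30 180 -3.8 [-10.0, 31.0, 84.0, -3.0, 95.0, -96.0]
place 30 0 176.2 [-18.0, -23.0, 141.0, 13.0, 33.0, -112.0]
place 30 180 176.2 [-18.0, -23.0, 141.0, 13.0, 33.0, 68.0]
```

```bash
cat > plan.py <<'E'
from scan import *
from scipy.spatial.transform import Slerp
def loc(p,Rt,q0):
    f=lambda q:np.concatenate([(fk(q,P)[0]-p)/10,(fk(q,P)[1].inv()*Rt).as_rotvec()*20])
    o=least_squares(f,np.clip(q0,LIM[:,0]+.6,LIM[:,1]-.6),bounds=(LIM[:,0]+.5,LIM[:,1]-.5));return o.x,o.cost
def chain(q,way,n=8):
    p,Rt=fk(q,P);ok=True
    for (p1,R1) in way:
        S=Slerp([0,1],R.concatenate([Rt,R1]));w=0
        for t in np.linspace(0,1,n+1)[1:]:
            q,c=loc(p+(p1-p)*t,S(t),q);w=max(w,c)
        print("   ",np.round(q).tolist(),"cost",round(w,3));p,Rt=p1,R1
    return q
if __name__=="__main__":
    G=np.vstack([np.load(n+".npz")["W"].reshape(-1,3) for n in("top","scene")]);G=G[~np.isnan(G[:,0])]
    G=G[(G[:,2]>4)&(G[:,2]<200)]
    can=np.array([513.5,-252.3,52]);seat=np.array([489,-58,40.]);X=np.array([.998,-.0665,0])
    q0=np.array([-12.2329,-31.6315,130.8644,-42.7685,49.1784,152.3148])
    pl=lambda el,dz:(seat+3*X+[0,0,dz]+18.7*e('xyz',[180,el,-3.8]).apply([0,0,1]),e('xyz',[180,el,-3.8]))
    for el in(20,):
     for phi in (10,20,30,40):
        Rt=e('xyz',[180,-(90-el),phi]);zd=Rt.apply([0,0,1]);tcp=can+18.7*zd
        t=(can-G)@(zd*[1,1,0])/np.cos(np.radians(el));lat=np.abs((G-can)@np.array([-np.sin(np.radians(phi)),np.cos(np.radians(phi)),0]))
        m=(t>20)&(t<400)&(lat<65);cl=(52+t*np.tan(np.radians(el))*np.cos(np.radians(el))-42)-G[:,2]
        i=np.where(m)[0]; 
        if len(i): j=i[np.argmin(cl[i])];print(el,phi,"clear",cl[j],G[j],t[j])
        chain(q0,[(np.array([480,-230,260.]),e('xyz',[180,0,-26])),(np.array([480,-260,260.]),e('xyz',[180,-45,phi])),(tcp-50*zd+[0,0,60],Rt),(tcp-40*zd,Rt),(tcp,Rt),(tcp+[0,0,120],Rt),
          pl(el,150),pl(el,0)])
E
python3 plan.py
```

```text
20 10 clear -75.4142388415729 [ 493.90551652 -257.89447959   92.3463956 ] 20.268270428784902
    [-31.0, -4.0, 94.0, 0.0, 90.0, 85.0] cost 0.0
    [-61.0, -27.0, 124.0, 45.0, 72.0, 8.0] cost 0.0
    [-74.0, 1.0, 135.0, 80.0, 71.0, -43.0] cost 0.0
    [-72.0, 14.0, 132.0, 85.0, 69.0, -53.0] cost 0.0
    [-66.0, 18.0, 129.0, 90.0, 66.0, -55.0] cost 0.0
    [-66.0, -5.0, 134.0, 82.0, 67.0, -35.0] cost 0.0
    [-11.0, 12.0, 88.0, -2.0, 99.0, 83.0] cost 0.0
    [-11.0, 22.0, 93.0, -2.0, 84.0, 84.0] cost 0.0
20 20 clear -75.39442020632325 [ 493.90551652 -257.89447959   92.3463956 ] 20.32621624173305
    [-31.0, -4.0, 94.0, 0.0, 90.0, 85.0] cost 0.0
    [-63.0, -19.0, 118.0, 46.0, 78.0, -1.0] cost 0.0
    [-74.0, 10.0, 125.0, 73.0, 79.0, -44.0] cost 0.0
    [-72.0, 20.0, 123.0, 76.0, 76.0, -52.0] cost 0.0
    [-67.0, 23.0, 121.0, 80.0, 72.0, -53.0] cost 0.0
    [-67.0, 4.0, 125.0, 76.0, 76.0, -37.0] cost 0.0
    [-11.0, 12.0, 88.0, -2.0, 99.0, 83.0] cost 0.0
    [-11.0, 22.0, 93.0, -2.0, 84.0, 84.0] cost 0.0
20 30 clear 12.03278163319857 [ 492.6971632  -256.56799497    4.85884991] 20.149782
[... 237 characters left out ...]
 113.0, 72.0, 79.0, -51.0] cost 0.0
    [-67.0, 12.0, 116.0, 70.0, 83.0, -38.0] cost 0.0
    [-11.0, 12.0, 88.0, -2.0, 99.0, 83.0] cost 0.0
    [-11.0, 22.0, 93.0, -2.0, 84.0, 84.0] cost 0.0
20 40 clear -51.4286812023092 [ 497.49994703 -264.43462367   68.28848941] 20.056737415098112
    [-31.0, -4.0, 94.0, 0.0, 90.0, 85.0] cost 0.0
    [-62.0, -3.0, 105.0, 44.0, 90.0, -17.0] cost 0.0
    [-71.0, 25.0, 105.0, 62.0, 92.0, -44.0] cost 0.0
    [-70.0, 33.0, 104.0, 62.0, 88.0, -50.0] cost 0.0
    [-66.0, 34.0, 104.0, 65.0, 85.0, -50.0] cost 0.0
    [-66.0, 19.0, 107.0, 65.0, 90.0, -39.0] cost 0.0
    [-11.0, 12.0, 88.0, -2.0, 99.0, 83.0] cost 0.0
    [-11.0, 22.0, 93.0, -2.0, 84.0, 84.0] cost 0.0
```

```bash
cat > t.py <<'E'
import sys;from h import *
v=list(map(float,sys.argv[1:]));print(tool(v[:3],v[3:]))
E
python3 t.py 480 -230 260 180 0 -26
```

```text
(array([-0.0074,  0.0092, -0.0324]), array([ 0.2168, -0.8402, -0.4746]))
```

```bash
python3 -m jog '[-0.002,0.002,-0.01,0.036,-0.14,-0.079, -0.004,0.004,-0.02,0.072,-0.28,-0.158, -0.007,0.009,-0.032,0.108,-0.42,-0.237, -0.007,0.009,-0.032,0.144,-0.56,-0.316, -0.007,0.009,-0.032,0.18,-0.7,-0.395, -0.007,0.009,-0.032,0.217,-0.84,-0.475, -0.007,0.009,-0.032,0.217,-0.84,-0.475]'
python3 -c "
from h import *
print(r.sense()['joint_pos'])"; python3 t.py 480 -260 260 180 -45 30
```

```text
time: 10.55
tool_pos: [482.0, -231.7, 259.2]
tcp_rot: [-179.6, -0.0, -26.0]
ft_force: [0.4, 0.1, -1.2]
finger_gap: 85.3
grip_force: 0.0
[-31.40839877  -3.25709842  93.35999654   0.351691    89.92533555
  84.55015739]
(array([ 0.0106,  0.0263, -0.0009]), array([ 0.3775,  0.7176, -0.9263]))
```

```bash
python3 -m jog '[0.002,0.004,0,0.054,0.103,-0.132, 0.004,0.008,0,0.108,0.205,-0.265, 0.006,0.012,0,0.162,0.308,-0.397, 0.008,0.018,0,0.216,0.41,-0.529, 0.01,0.022,0,0.27,0.513,-0.662, 0.01,0.026,0,0.324,0.615,-0.794, 0.01,0.026,0,0.377,0.718,-0.926, 0.01,0.026,0,0.377,0.718,-0.926]'
python3 - <<'E'
from h import *
can=np.array([513.5,-252.3,52]);zd=R.from_euler('xyz',[180,-70,30],degrees=True).apply([0,0,1])
s=r.sense();print(s['joint_pos'],s['tool_pos'],s['tcp_rot'])
a=can+18.7*zd-55*zd+[0,0,70];print(tool(a,[180,-70,30]))
E
```

```text
time: 11.55
tool_pos: [478.3, -258.5, 260.0]
tcp_rot: [179.8, -45.1, 29.9]
ft_force: [0.1, 0.1, -1.0]
finger_gap: 85.3
grip_force: 0.0
[-63.05421431 -11.51647324 112.09407628  45.29447423  84.39672657
  -9.58842152] [ 478.27927588 -258.45725122  260.034     ] [179.77181018 -45.07874286  29.90161153]
(array([-0.0893,  0.0119,  0.0884]), array([ 5.40e-03,  4.35e-01, -1.00e-04]))
```

```bash
python3 -m jog '[-0.02,0.003,0.02,0.001,0.11,0, -0.045,0.006,0.044,0.002,0.22,0, -0.067,0.009,0.066,0.003,0.33,0, -0.089,0.012,0.088,0.005,0.435,0, -0.089,0.012,0.088,0.005,0.435,0, -0.089,0.012,0.088,0.005,0.435,0]'
python3 - <<'E'
from h import *
can=np.array([513.5,-252.3,52]);zd=R.from_euler('xyz',[180,-70,30],degrees=True).apply([0,0,1])
s=r.sense();print(s['joint_pos'],s['tool_pos'],s['tcp_rot'])
for b in (55,0): print(tool(can+18.7*zd-b*zd,[180,-70,30]))
s=r.snapshot("wrist");save(s,"w2.png",k=1);W=cloud(s).reshape(-1,3)
c=W[(W[:,2]>92)&(W[:,2]<104)&(abs(W[:,0]-515)<35)&(abs(W[:,1]+250)<35)];print(len(c),c.mean(0),cv2.minEnclosingCircle(c[:,:2].astype(np.float32)))
E
```

```text
time: 12.3
tool_pos: [486.2, -269.7, 138.4]
tcp_rot: [179.5, -69.9, 30.7]
ft_force: [-0.3, 0.4, 0.6]
finger_gap: 84.9
grip_force: 0.0
[-72.83208479  15.8476446  115.10114321  66.45293405  86.23512588
 -42.67134913] [ 486.17183095 -269.69829005  138.41830924] [179.49389231 -69.87078337  30.73551579]
(array([-0.0701, -0.0016,  0.0238]), array([-0.0032,  0.0022,  0.0044]))
(array([-0.07  , -0.0015,  0.0788]), array([-0.0032,  0.0022,  0.0044]))
1391 [ 510.29764821 -254.42651524   97.50011999] ((512.8778686523438, -252.41571044921875), 17.85916519165039)
```

View pics/w2.png

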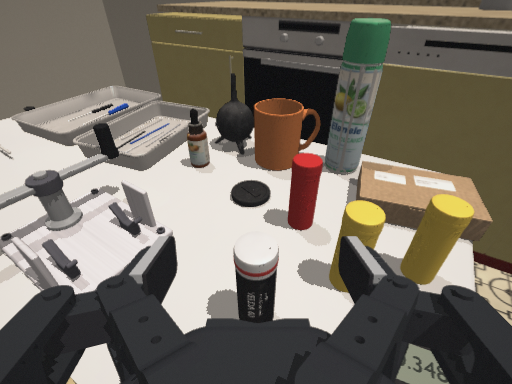

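The can's cap is at (257,255), midway between the open fingers (160 to 350). The lever stands open at upper left. I descend and advance.

```bash
python3 -m jog '[-0.035,-0.001,0.012,0,0,0.002, -0.07,-0.0015,0.024,-0.003,0.002,0.004, -0.07,-0.0015,0.035,-0.003,0.002,0.004, -0.07,-0.0015,0.05,-0.003,0.002,0.004, -0.07,-0.0015,0.065,-0.003,0.002,0.004, -0.07,-0.0015,0.0785,-0.003,0.002,0.004, -0.07,-0.0015,0.0785,-0.003,0.002,0.004]'
python3 - <<'E'
from h import *
can=np.array([513.2,-252.4,52]);zd=R.from_euler('xyz',[180,-70,30],degrees=True).apply([0,0,1])
print(tool(can+18.7*zd,[180,-70,30]))
E
```

```text
time: 13.22
tool_pos: [528.6, -241.9, 44.0]
tcp_rot: [-179.8, -70.2, 29.9]
ft_force: [-0.8, -0.5, 0.5]
finger_gap: 84.9
grip_force: 0.0
(array([ 0.0011,  0.0014, -0.0015]), array([-0.0019, -0.0034, -0.0003]))
```

```bash
python3 -m jog '[0.001,0.0014,0,0,0,0, 0.001,0.0014,0,0,0,0, 0.001,0.0014,0,0,0,0, 0.001,0.0014,0,0,0,0, 0.001,0.0014,0,0,0,0]' -1 40
python3 - <<'E'
from h import *
s=r.sense();print(s['tool_pos'],s['tcp_rot'],s['finger_gap'],s['grip_force'])
T=R.from_euler('xyz',s['tcp_rot'],degrees=True)
print(T.inv().apply([0,0,.12]))
E
```

```text
time: 13.85
tool_pos: [528.9, -244.5, 45.1]
tcp_rot: [-179.9, -70.2, 29.9]
ft_force: [-1.2, -0.7, 1.3]
finger_gap: 32.7
grip_force: 40.5
[ 528.93546354 -244.50312726   45.09202439] [-179.94709356  -70.19154182   29.91265381] 32.730742204020544 40.46588659286499
[ 1.12899690e-01 -3.75499144e-05 -4.06652001e-02]
```

```bash
python3 -m jog '[0.02,0,-0.007,0,0,0, 0.06,0,-0.022,0,0,0, 0.1,0,-0.036,0,0,0, 0.141,0,-0.051,0,0,0, 0.141,0,-0.051,0,0,0]'
python3 t.py 495 -150 230 180 -20 10
```

```text
time: 14.48
tool_pos: [529.6, -245.8, 198.3]
tcp_rot: [178.9, -70.2, 31.0]
ft_force: [-0.1, -0.9, -2.3]
finger_gap: 32.3
grip_force: 40.5
(array([ 0.0365, -0.1001,  0.0059]), array([-0.2505, -0.8675,  0.2588]))
```

```bash
python3 -m jog '[0.005,-0.014,0.001,-0.036,-0.124,0.037, 0.01,-0.028,0.002,-0.072,-0.248,0.074, 0.015,-0.042,0.003,-0.107,-0.372,0.111, 0.02,-0.057,0.004,-0.143,-0.496,0.148, 0.025,-0.071,0.004,-0.179,-0.62,0.185, 0.031,-0.086,0.005,-0.215,-0.744,0.222, 0.0365,-0.1,0.006,-0.25,-0.867,0.259, 0.0365,-0.1,0.006,-0.25,-0.867,0.259]'
python3 - <<'E'
from h import *
s=r.sense();print(s['joint_pos'],s['tool_pos'],s['tcp_rot'],s['finger_gap'])
seat=np.array([489,-58,40.]);X=np.array([.998,-.0665,0]);rp=[180,20,-3.8]
zd=R.from_euler('xyz',rp,degrees=True).apply([0,0,1])
print(tool(seat+2.5*X+18.7*zd+[0,0,110],rp))
E
```

```text
time: 15.48
tool_pos: [495.5, -146.7, 227.3]
tcp_rot: [-179.6, -19.9, 10.2]
ft_force: [-0.7, 0.6, -2.2]
finger_gap: 32.2
grip_force: 40.4
[-31.75571927 -22.58864037 115.38653747  14.09176155  72.90818113
  45.50731336] [ 495.53406619 -146.65633303  227.31933277] [-179.59569502  -19.89198734   10.20130288] 32.1881732578091
(array([-0.0271, -0.0887,  0.0917]), array([-0.0065, -0.6918,  0.2518]))
```

```bash
python3 -m jog '[-0.005,-0.018,0.01,-0.001,-0.138,0.05, -0.01,-0.036,0.03,-0.003,-0.277,0.1, -0.016,-0.054,0.05,-0.004,-0.415,0.15, -0.022,-0.072,0.07,-0.005,-0.553,0.2, -0.027,-0.089,0.092,-0.0065,-0.692,0.252, -0.027,-0.089,0.092,-0.0065,-0.692,0.252, -0.027,-0.089,0.092,-0.0065,-0.692,0.252]'
cat > d.py <<'E'
from h import *
s=r.sense();print(s['joint_pos'],s['tool_pos'],s['tcp_rot'],s['finger_gap'])
seat=np.array([489,-58,40.]);X=np.array([.998,-.0665,0]);rp=[180,20,-3.8]
zd=R.from_euler('xyz',rp,degrees=True).apply([0,0,1])
for dz in (110,30,10,0):print(dz,tool(seat+2.5*X+18.7*zd+[0,0,dz],rp))
E
python3 d.py
python3 - <<'E'
from h import *
s=r.snapshot("scene");save(s,"s2.png",(190,140,310,250),5)
for o in r.outline_of(s,"solder_can")[:4]: 
    q=cloud(s)[o["region"]];print(o["score"],o["bbox"],np.nanmedian(q,0),np.nanpercentile(q,[3,97],axis=0).round().tolist())
E
```

```text
time: 16.35
tool_pos: [484.2, -60.1, 131.3]
tcp_rot: [-179.8, 20.0, -4.0]
ft_force: [0.7, -0.8, -0.8]
finger_gap: 32.6
grip_force: 40.4
[-11.3651624   14.33526061  90.54230559  -2.32009739  94.99036032
  82.90297047] [484.16796341 -60.10122058 131.28604495] [-179.80763417   19.99967568   -4.03120868] 32.5854154077977
110 (array([ 0.0003, -0.0024, -0.0013]), array([-0.0047, -0.    , -0.0038]))
30 (array([ 0.0277, -0.0022,  0.0738]), array([-0.0047, -0.    , -0.0038]))
10 (array([ 0.0345, -0.0021,  0.0926]), array([-0.0047, -0.    , -0.0038]))
0 (array([ 0.038 , -0.0021,  0.102 ]), array([-0.0047, -0.    , -0.0038]))
0.69 [343.7, 219.3, 358.6, 249.9] [ 635.67320248 -384.20457435   55.30262951] [[630.0, -396.0, 2.0], [715.0, -366.0, 99.0]]
0.68 [304.7, 202.5, 319.6, 231.9] [ 645.24676083 -240.25114413   57.19294528] [[638.0, -251.0, 1.0], [752.0, -191.0, 100.0]]
0.54 [315.0, 220.9, 330.8, 254.6] [ 584.99221992 -318.12550557   53.61744689] [[578.0, -329.0, -1.0], [635.0, -294.0, 99.0]]
0.47 [224.3, 190.0, 254.5, 203.8] [457.33952863 -68.46401137 155.30140091] [[439.0, -80.0, 137.0], [527.0, -47.0, 165.0]]
```

View pics/s2.png

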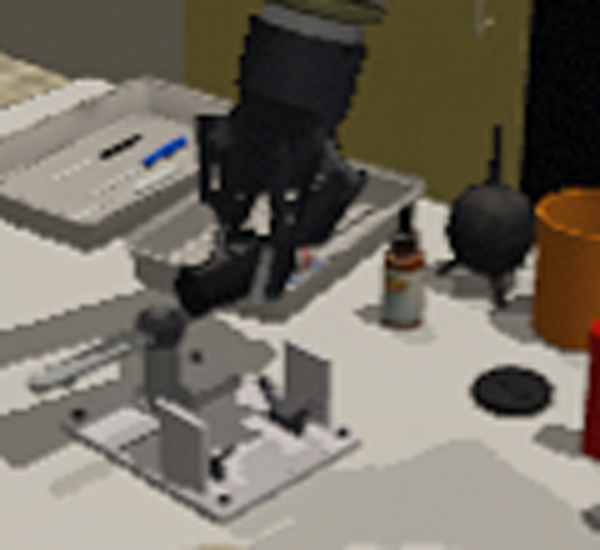

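The can is held level above the cradle at crop (240,275), and the lever is open with bar toward the robot. I lower it.

```bash
python3 -m jog '[0.01,-0.002,0.025,-0.004,0,-0.004, 0.02,-0.0022,0.054,-0.0047,0,-0.004, 0.0277,-0.0022,0.074,-0.0047,0,-0.004, 0.032,-0.0022,0.086,-0.0047,0,-0.004, 0.0345,-0.0021,0.0926,-0.0047,0,-0.004, 0.0345,-0.0021,0.0926,-0.0047,0,-0.004, 0.0345,-0.0021,0.0926,-0.0047,0,-0.004]'
python3 d.py
```

```text
time: 17.32
tool_pos: [486.3, -57.4, 34.1]
tcp_rot: [179.8, 19.9, -3.9]
ft_force: [0.2, -0.7, -1.2]
finger_gap: 32.2
grip_force: 40.4
[-10.84197566  21.19408049  93.25521913  -2.53588908  85.32464345
  83.65322366] [486.33770196 -57.39195185  34.14742462] [179.8400857   19.92325969  -3.87596881] 32.225480413905146
110 (array([-0.0346,  0.0007, -0.092 ]), array([ 0.0023, -0.0013, -0.0012]))
30 (array([-0.0074,  0.0005, -0.0168]), array([ 0.0023, -0.0013, -0.0012]))
10 (array([-0.0005,  0.0004,  0.002 ]), array([ 0.0023, -0.0013, -0.0012]))
0 (array([0.0029, 0.0004, 0.0114]), array([ 0.0023, -0.0013, -0.0012]))
```

```bash
python3 -m jog '[0.001,0.0004,0.004,0,0,0, 0.002,0.0004,0.0075,0,0,0, 0.0025,0.0004,0.0095,0,0,0, 0.003,0.0004,0.0115,0,0,0, 0.003,0.0004,0.0115,0,0,0]'
```

```text
time: 17.95
tool_pos: [484.9, -57.4, 23.8]
tcp_rot: [179.9, 20.0, -3.8]
ft_force: [-5.6, 2.5, 17.8]
finger_gap: 32.5
grip_force: 41.9
```

```bash
python3 -m jog '[0,0,0,0,0,0, 0,0,0,0,0,0, 0,0,0,0,0,0, 0,0,-0.02,0,0,0, 0,0,-0.06,0,0,0, 0,0,-0.12,0,0,0, 0,0,-0.18,0,0,0, 0,0,-0.18,0,0,0]' 0.3
python3 - <<'E'
from h import *
st=r.sense();print(st['joint_pos'],st['tool_pos'],st['tcp_rot'],st['finger_gap'])
s=r.snapshot("scene");W=cloud(s);save(s,"s3.png",(190,140,310,250),5)
for o in r.outline_of(s,"solder_can")[:5]: 
    q=W[o["region"]];print(o["score"],o["bbox"],np.nanmedian(q,0).round(),np.nanpercentile(q,[3,97],axis=0).round().tolist())
q=W.reshape(-1,3);q=q[(q[:,2]>104)&(q[:,2]<114)&(abs(q[:,0]-580)<40)&(abs(q[:,1]-22)<30)];print(len(q),q.min(0),q.max(0)) if len(q) else 0
print(tool([579.5,21.5,180],[180,0,13]))
E
```

```text
time: 18.95
tool_pos: [550.6, -62.0, 198.2]
tcp_rot: [179.8, 19.3, -3.9]
ft_force: [0.0, -0.3, 0.3]
finger_gap: 55.5
grip_force: 0.0
[-10.20092248  20.46694576  75.77239932  -2.37388705 102.90023157
  83.51861639] [550.63424023 -62.02686804 198.18900598] [179.76186111  19.28295357  -3.89987037] 55.460138489137826
0.9 [342.7, 218.6, 358.6, 249.7] [ 636. -384.   57.] [[629.0, -396.0, 4.0], [657.0, -365.0, 99.0]]
0.77 [316.0, 220.1, 328.9, 251.8] [ 585. -318.   59.] [[579.0, -329.0, 4.0], [602.0, -300.0, 99.0]]
0.69 [229.1, 213.0, 252.9, 234.4] [487. -70.  51.] [[446.0, -77.0, 35.0], [532.0, -54.0, 59.0]]
0.4 [153.3, 196.8, 180.4, 205.0] [472. 308.   9.] [[450.0, 263.0, 0.0], [495.0, 365.0, 14.0]]
18 [570.60999005   9.67212057 105.03764264] [587.24213235  27.21042253 113.29480756]
(array([ 0.0294, -0.085 ,  0.0024]), array([-0.048 ,  0.3437, -0.2912]))
```

View pics/s3.png

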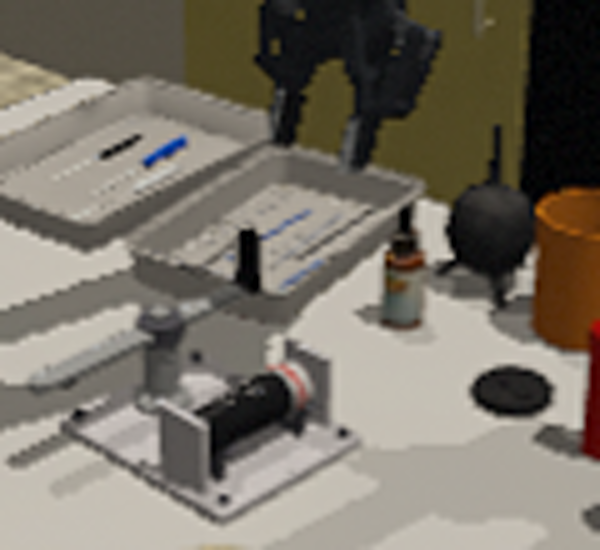

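The can lies seated between the end plates (crop (250,400), cap right), and the lever is still open with its grip at (248,260). Now I fetch the lever.

```bash
python3 -m jog '[0.01,-0.028,0,-0.016,0.115,-0.097, 0.02,-0.056,0.001,-0.032,0.23,-0.194, 0.0294,-0.085,0.002,-0.048,0.344,-0.291, 0.0294,-0.085,0.002,-0.048,0.344,-0.291, 0.0294,-0.085,0.002,-0.048,0.344,-0.291]' 1
python3 t.py 579.7 21.6 81 180 0 13
```

```text
time: 19.68
tool_pos: [577.7, 21.2, 177.9]
tcp_rot: [-179.9, 0.3, 12.9]
ft_force: [0.1, -0.4, 0.3]
finger_gap: 85.5
grip_force: 0.0
(array([0.0026, 0.0002, 0.0969]), array([-0.0013,  0.0056, -0.0014]))
```

```bash
python3 -m jog '[0.001,0,0.04,0,0.003,0, 0.0015,0,0.08,0,0.004,0, 0.0015,0,0.097,0,0.004,0, 0.0015,0,0.097,0,0.004,0]'
python3 -m jog '[0,0,0,0,0,0, 0,0,0,0,0,0, 0,0,0,0,0,0, 0,0,0,0,0,0, 0,0,0,0,0,0]' -1 20
python3 - <<'E'
from h import *
s=r.sense();print(s["tool_pos"],s["tcp_rot"],s["finger_gap"],s["ft_force"])
p=s["tool_pos"][:2];piv=np.array([494.4,26.6]);v=p-piv;print(np.hypot(*v))
T=R.from_euler('xyz',s["tcp_rot"],degrees=True)
a0=np.degrees(np.arctan2(v[0],v[1]));print(a0)
for a in [9,18,27,36,45,54,63,72,81,90,91,93]:
    th=np.radians(a0-a);d=piv+85*np.array([np.sin(th),np.cos(th)])-p
    print(a,np.round(T.inv().apply([*d,0])/1000,4),round(-np.radians(a),3))
E
```

```text
time: 20.18
tool_pos: [578.8, 21.4, 80.2]
tcp_rot: [-179.9, 0.1, 12.9]
ft_force: [-0.3, 0.2, 1.5]
finger_gap: 85.0
grip_force: 0.0
time: 20.8
tool_pos: [580.2, 22.1, 82.4]
tcp_rot: [-180.0, -0.1, 13.0]
ft_force: [0.1, -0.2, 3.8]
finger_gap: 18.4
grip_force: 22.5
[580.21462428  22.05367341  82.36844181] [-1.79956801e+02 -1.42792494e-01  1.29910721e+01] 18.36260361165928 [ 0.10202864 -0.20981247  3.81495973]
85.93496858520885
93.03260702408441
9 [ 0.0018 -0.0133  0.    ] -0.157
18 [ 0.0024 -0.0267  0.    ] -0.314
27 [ 0.0008 -0.0399  0.    ] -0.471
36 [-0.0027 -0.0528  0.    ] -0.628
45 [-0.0082 -0.0649  0.    ] -0.785
54 [-0.0156 -0.076   0.    ] -0.942
63 [-0.0246 -0.0859  0.    ] -1.1
72 [-0.035  -0.0942 -0.    ] -1.257
81 [-0.0466 -0.1007 -0.    ] -1.414
90 [-5.910e-02 -1.054e-01 -1.000e-04] -1.571
91 [-6.060e-02 -1.058e-01 -1.000e-04] -1.588
93 [-6.340e-02 -1.065e-01 -1.000e-04] -1.623
```

```bash
python3 -m jog '[0.002,-0.013,0,0,0,-0.157, 0.0024,-0.027,0,0,0,-0.314, 0.001,-0.04,0,0,0,-0.471, -0.003,-0.053,0,0,0,-0.628, -0.008,-0.065,0,0,0,-0.785, -0.0156,-0.076,0,0,0,-0.942, -0.0246,-0.086,0,0,0,-1.1, -0.035,-0.094,0,0,0,-1.257]'
python3 - <<'E'
from h import *
s=r.sense();p=s["tool_pos"][:2];piv=np.array([494.4,26.6]);v=p-piv;print(np.hypot(*v),s["ft_force"])
T=R.from_euler('xyz',s["tcp_rot"],degrees=True)
for k in [12,6,0,-2,-3]:
    th=np.radians(3.8+k);d=piv+85*np.array([np.sin(th),np.cos(th)])-p
    print(k,np.round(T.inv().apply([*d,0])/1000,4),np.round(tool(None,[180,0,103-k])[1],3))
E
```

```text
time: 21.8
tool_pos: [525.4, 106.3, 82.4]
tcp_rot: [179.8, -0.1, 85.3]
ft_force: [2.8, -1.5, 3.0]
finger_gap: 18.1
grip_force: 22.5
85.5180203829133 [ 2.75500062 -1.49935956  3.04985764]
12 [ 0.0014 -0.008  -0.    ] [ 0.004 -0.002 -0.099]
6 [ 0.0027 -0.0168 -0.0001] [ 0.004 -0.002 -0.204]
0 [ 0.003  -0.0257 -0.0001] [ 0.004 -0.002 -0.308]
-2 [ 0.0029 -0.0287 -0.0001] [ 0.004 -0.001 -0.343]
-3 [ 0.0029 -0.0302 -0.0001] [ 0.004 -0.001 -0.361]
```

```bash
python3 -m jog '[0.0014,-0.008,0,0,0,-0.1, 0.0027,-0.017,0,0,0,-0.2, 0.003,-0.0257,0,0,0,-0.3, 0.003,-0.0285,0,0,0,-0.33, 0.003,-0.0285,0,0,0,-0.33]'
```

```text
time: 22.42
tool_pos: [501.0, 111.3, 82.7]
tcp_rot: [179.3, 0.0, 103.9]
ft_force: [25.2, 1.7, -14.9]
finger_gap: 18.1
grip_force: 22.9
```

```bash
python3 -m jog '[0,0,0,0,0,0, 0,0,0,0,0,0, 0,0,0,0,0,0, 0,0,-0.05,0,0,0, 0,0,-0.11,0,0,0, 0,0,-0.17,0,0,0, 0,0,-0.2,0,0,0, 0,0,-0.2,0,0,0]' 1
python3 - <<'E'
from h import *
st=r.sense();print(st['tool_pos'],st['qd'].round(1))
s=r.snapshot("scene");W=cloud(s);save(s,"s4.png",(190,140,310,250),5)
for n in("wrist","scene"):
    s=r.snapshot(n);W=cloud(s)
    q=W.reshape(-1,3);q=q[(q[:,2]>104)&(q[:,2]<115)&(abs(q[:,0]-500)<40)&(abs(q[:,1]-111)<30)]
    if len(q): c=(q.min(0)+q.max(0))/2;print(n,c,"keeper",np.degrees(np.arctan2(c[0]-494.4,c[1]-26.6))-3.8)
E
```

```text
time: 23.42
tool_pos: [497.6, 111.2, 285.2]
tcp_rot: [179.6, -0.0, 103.9]
ft_force: [-0.3, 0.0, -0.2]
finger_gap: 85.0
grip_force: 0.0
[497.59653813 111.20535757 285.15158461] [ 0.   1.9  4.2 -0.  -1.6  0. ]
wrist [500.32408766 111.67628368 108.86242574] keeper 0.18322781415236644
scene [500.46178336 108.53188281 109.76242474] keeper 0.4313559179276032
```

View pics/s4.png

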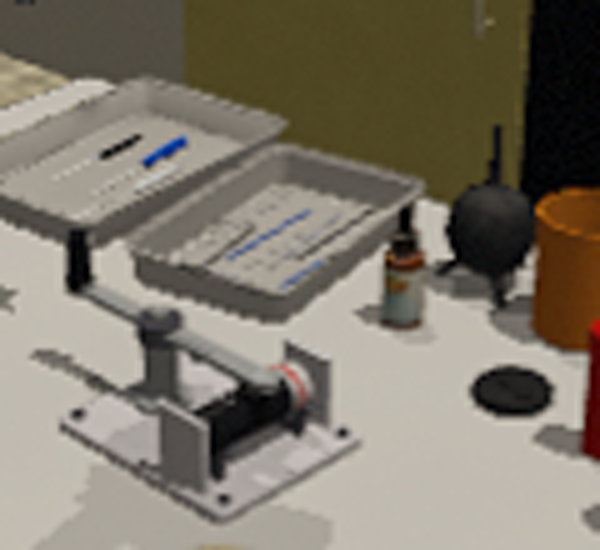

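The can lies in the cradle under the keeper bar (crop (255,390)) and the lever grip is at its closed place (78,260). I hand in.

```bash
python3 -c "
from h import *
print(r.hand_in())"
```

```text
the job is handed in; nothing more can be done
None
```

The job is handed in: the lever was swung fully open, the black solder can was laid in its cradle between the end plates, and the lever was closed to its stop over it, at about 23 s of the 72 s allowed.

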